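# Pin a test coupon into the inclined pull jig

### The job

Load the test coupon in the sloping jig: swing its free eye into the open fork until the holes line up, take the longer of the two headed pins from the wooden block and push it through fork and eye until its flange sits flush on the fork, then turn the keeper bar all the way over the flange so that the pin cannot back out. Leave the shorter pin in its bore and do not disturb the other things on the bench.

Things in the scene. Friction and masses are not known exactly. Their poses are not given: they have to be found in the camera images.
- clevis: the fixed lower fork with the sloping steel bed under it, one rigid piece. Origin: on the axis of the fork's holes, in the upper face of its upper ear, where the pin's flange seats (about 110 mm over the bench). Axes: x up the slope along the bed, which rises 30 degrees towards the robot's right; y roughly away from the robot; z square out of the bed, up and to the left. The pin goes in along -z
- fork_slot (a point): a point of the fork on its holes' axis, middle of the slot, at z -23 mm of clevis; same axes as clevis. Ears of 22 mm outer radius with 18 mm holes: upper ear clevis z -14 to 0, slot -32 to -14, lower ear -48 to -32 mm; bed's surface at -60. The web closes the slot on the low side (x below -25 mm); it is open up the slope and to both sides; the coupon swings in from the -y side
- jig: the jig's grey stand, fixed, 215 x 130 mm; origin under its centre, x level, upslope. Clevis' origin is at x -80, y 0, z 110 mm of it. Bed 250 x 110 mm, clevis x -52 to 198 mm; upper clevis 44 mm wide at clevis x 128 to 197 mm, its bolt head up to clevis z 10 mm. Furniture behind: penetrometer, world x over 0.75 m, 530 mm high; bath behind the pin block, x over 0.59, y -0.07 to 0.28, 390 mm
- coupon (a joint): turn (rad) of the coupon about its bolt (x 150, y 0 mm of clevis), axis = clevis z. 0: straight down the slope, free eye in the fork, holes in line; positive: swung out to -y, towards the robot. Range -0.2 to 1.15; friction holds it, about 1.5 N at the eye moves it. Flat aluminium dog-bone bar 194 mm long, 14 mm thick, eyes 44 mm in diameter 150 mm apart, free eye's hole 19 mm
- coupon_eye (a point): centre of the coupon's free eye hole, at mid thickness, 150 mm from the bolt; axes of the coupon: x along the bar from free eye to bolt, y across it, z = clevis z. In line when at fork_slot
- coupon_waist (a point): middle of the coupon's waist at mid thickness, 75 mm from the bolt; axes as coupon_eye. The waist is 26 mm wide across y over the middle 78 mm, and its underside stands 30 mm clear of the bed: it can be pinched across y
- long_pin: the longer headed pin, steel, 98 mm overall, about 0.3 kg. Origin: centre of its nose; z along the pin to the head. Shank 16 mm diameter, 54 mm long (first 10 mm taper from 8 mm at the nose), flange 42 mm in diameter from 54 to 60 mm, neck 20 mm in diameter to 70 mm, round grip head 26 mm in diameter from 71 to 98 mm. It starts upright, nose at the bottom of its bore (10 mm over the bench)
- long_pin_seat (a point): centre of the underside of the long pin's flange, 54 mm from the nose; it comes to the origin of clevis when the pin is home
- short_pin: the shorter headed pin: flange, head and diameter as the long one, but its shank is only 38 mm, so its head stands 16 mm lower in the block. It does not reach through the fork; leave it. Origin: centre of its nose, z towards the head
- pin_block: fixed wooden block, 58 x 150 x 44 mm, with three upright bores, 17 mm diameter, 34 mm deep, in a row along its y at -48, 0 and 48 mm; its y points roughly at the robot. Origin: centre of its underside. One pin stands in the middle bore, the other in the bore at +48 mm, either way round, so their grip heads are 22 mm clear of one another; the third bore is empty
- keeper (a joint): turn (rad) of the keeper bar about its pivot at x 0, y 48 mm of clevis, axis = clevis z. 0: closed against its stop, tongue over the flange, its tip at y 15 mm; positive: open, up to 1.5, tongue pointing up the slope, stud down. Friction holds it, about 1 N at the stud moves it. The bar lies at clevis z 8 to 13 mm: it passes over a seated flange, not over one that stands proud
- keeper_stud (a point): top centre of the keeper's upright stud, clevis z 41 mm; its axes turn with the keeper, z = clevis z. The stud is 11 mm in diameter (13 mm at its top rim) and stands 28 mm above the bar, 30 mm from the pivot: at x -30 sin(q), y 48 + 30 cos(q) mm of clevis for joint value q. Push it, or pinch it lightly: a hard pinch keeps it from turning between the fingers
- sample_tin: bystander: open tin, 57 mm diameter, 35 mm high, origin under its centre
- weight: bystander: brass weight, 33 mm diameter, 40 mm high, origin under its centre
- spanner: bystander: small adjustable spanner lying flat, 139 x 39 x 11 mm, origin under its centre
- stopwatch: bystander: stopwatch, 82 x 64 x 20 mm, origin under its centre
- reagent_bottle: bystander: amber bottle, 68 mm diameter, 154 mm high, origin under its centre
- sample_jar: bystander: glass jar with white lid, 66 mm diameter, 84 mm high, origin under its centre
Things that resemble listed ones, but are neither listed nor needed, are in the scene too. What is shaped like the long_pin but green or red is not meant.

How it is judged:
By the outcome, as a careful person would: the job done as asked, in the order asked, and still so for the second after the job is handed in, with the robot touching nothing.
It also fails if it takes over 69 s, if anything falls off the work surface, if the arm or the gripper's body presses on something with over 40 N, if the wrist force passes 120 N, or if a joint passes its speed limit or range.

### The arm

A 6-joint arm with a two-finger parallel gripper is mounted at the origin on a cart in front of the work surface, level with it; the furniture and walls round the work are solid. World frame = base frame: x ahead of the robot, y to its left, z up, the work surface at z = 0. Lengths are in m, angles in degrees, forces in N, time in s.
With the tool pointing down it reaches from about 0.375 to 0.9 m from the base axis. Payload 3.1 kg.
Tool frame: the origin (TCP) lies on the centre line of the jaws, within the pads' length; the fingertips stand 8 mm ahead of it and the grasp point (between the pads) lies 11 mm behind it (bot.tip_extent is the distance from the TCP to the fingertips, in m); z points along the fingers, y is the line along which they close (so a half turn about z gives the same grasp; the last joint's range is limited). The gripper opens to 87 mm and grips with 3 to 60 N. Pads are 19 mm wide; open, the fingers measure 117 mm over their backs; the gripper's body (75 mm by 190 mm) begins 51 mm behind the grasp point.
Start: joints at [-73.883, 30.224, 82.088, -0, 67.689, -10.227], TCP at [0.277, -0.56, 0.231] pointing down, gripper open.
Joint ranges: [-176.69, 176.69], [-43.24, 126.21], [12.49, 139.97], [-82, 262], [0, 151.66], [-163.58, 163.58]. Speed limits (degrees/s): [159.86, 159.86, 180, 180, 180, 180].

### API

Orientations are given as a 3x3 rotation matrix whose columns are the frame's x, y, z axes.
In Python, from rig import bot, vision, workorder gives the robot as it stands.
- The arm moves only by the shell command python3 -m handwheel 'ROWS'. ROWS is JSON, a list of rows, each an object with "delta_rot": the turn, a rotation vector about the tool's x, y, z in rad, a list of three; "xyz": the shift along the tool's x, y, z in mm, a list of three; "hand": the closure, from -1 (fully open) to 1 (shut). A call has exactly 5 rows; each row is the pose to reach, as a shift and turn from the pose commanded when the call began, along the tool's axes at that moment; what a row does not reach only later rows make up. A row lasts 1/8 s, in which the tool goes at most 62.5 mm and 10.7 degrees, less where a joint would pass 70% of its speed; a pose out of reach is approached as far as the arm can. A call with a gripper value outside its range is refused whole. The fingers move at their own pace and stop on an object; the grip force is fixed at half the most. Time passes only in rows, so rows that repeat a pose let the fingers close, or fill a call up. It gives the time, the measured TCP pose, the force, the opening and the grip force at its end, in the units of the state.
- bot.read_state(): the state, without advancing time (a new reading comes with each control period).
- vision.capture(name): name is "scene" or "top"; returns the picture (480x640x3 uint8, red, green, blue); there is no depth.
- vision.camera_model(name): a dict with "camera_matrix" (3x3 intrinsics, pixels), "camera_from_world" (4x4, takes a point from world to camera coordinates). Camera axes: x right, y up, looking along -z (the intrinsics and any distortion apply to the point x, -y, -z); pixel columns grow to the right and rows downward; lengths in m; the calibration is good to about 2 mm. A picture is of the moment at which its call begins. camera_model takes no time and is no camera call.
- workorder.hand_in(): hands the job in; it is judged then, once.
The state is a dict: "time_s": time; "joint_positions": joint angles; "qvel": joint speeds; "tau": joint torques, N m; "position": TCP position; "tcp_rot": TCP orientation; "force": force on the tool from outside, world axes, zero at the start; "moment": the same for the moment, N m; "opening": opening from 0.0 (shut) to 1.0 (fully open); "grasp_force": force on a finger pad.
Only numpy, scipy, OpenCV 4.12 (cv2) and the standard library are available. Lean on these libraries where they do the work, as an engineer would, in place of code of your own. Each camera call takes 0.05 s, during which the arm holds its last target. There are 200 camera calls.

## Working session

There is one attempt and no reset: what is moved stays moved. The work goes in short steps, Python scripts to look and compute and a shell command to move; the robot and the scene stay as the last step left them, time stands still between calls to the robot, and variables do not carry over. Pictures are saved under pics/ and viewed, at most 12 in all, crops included, and the job is handed in when it is done.

```bash
ls; mkdir -p pics
python3 - <<'E'
from rig import bot, vision
import cv2
for n in("scene","top"):
    im=vision.capture(n); cv2.imwrite(f"pics/{n}0.png",im[:,:,::-1])
    print(n,vision.camera_model(n))
print(bot.read_state())
E
```

```text
pics
scene {'camera_matrix': array([[620.85474203,   0.        , 320.63761652],
       [  0.        , 620.85474203, 242.32029466],
       [  0.        ,   0.        ,   1.        ]]), 'camera_from_world': array([[-0.58928534, -0.80780866,  0.01370986,  0.29440853],
       [ 0.42344856, -0.29435922,  0.85676366, -0.36013594],
       [-0.68806548,  0.51068368,  0.51552699, -1.1054388 ],
       [ 0.        ,  0.        ,  0.        ,  1.        ]])}
top {'camera_matrix': array([[604.15637013,   0.        , 317.87229992],
       [  0.        , 604.15637013, 236.90507134],
       [  0.        ,   0.        ,   1.        ]]), 'camera_from_world': array([[ 0.01121779, -0.99991894, -0.0060226 , -0.06885851],
       [ 0.99666896,  0.01069436,  0.08084936, -0.56812762],
       [-0.0807784 , -0.00690949,  0.99670814, -1.43386045],
       [ 0.        ,  0.        ,  0.        ,  1.        ]])}
{'time_s': 0.1, 'joint_positions': array([-7.38829849e+01,  3.02721794e+01,  8.21494531e+01, -4.66014769e-04,
        6.76894540e+01, -1.02275614e+01]), 'qvel': array([ 0.01497169, -0.08028027, -0.11919602, -0.04632926,  0.02386423,
        0.02094296]), 'tau': array([-9.68558038e-05, -4.40986741e+01, -1.77151000e+01,  6.36351923e-02,
        5.34179597e-02, -3.82989469e-05]), 'position': array([ 0.27719464, -0.55944614,  0.22968287]), 'tcp_rot': array([[ 8.96140166e-01,  4.43770781e-01, -5.45446570e-04],
       [ 4.43770988e-01, -8.96138298e-01,  1.86053387e-03],
       [ 3.36855008e-04, -1.90935249e-03, -9.99998120e-01]]), 'force': array([ 0.73949254, -0.49429301, -0.28320112]), 'moment': array([-0.00585618,  0.02382492, -0.00566562]), 'grasp_force': 0.0, 'opening': 1.0015636078741175}
```

View pics/scene0.png

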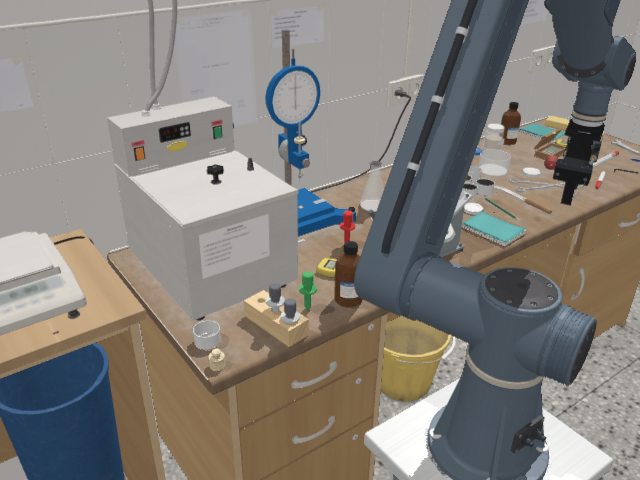

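View pics/top0.png

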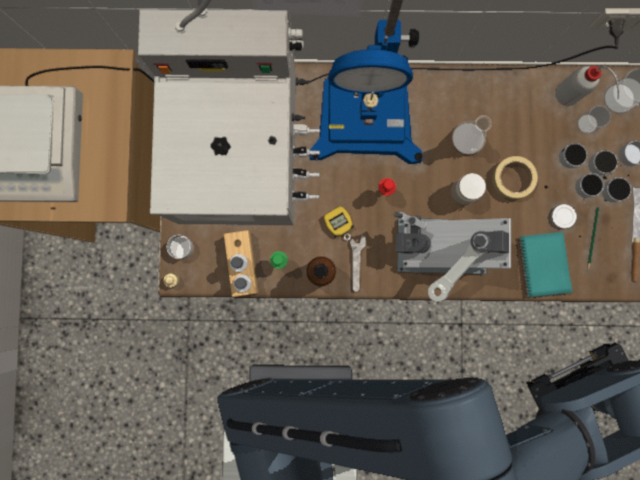

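The top view shows the jig at about (455,245), with the coupon's free eye swung out to (437,291) and the fork at (410,238). The pin block is at (240,263) with grey pins at (238,262) and (241,284). In the scene view those pins are at (275,295) and (290,308). The green (308,290) and red (347,228) pins are decoys. Next I'll enlarge crops of these areas.

Run:
```python
import cv2,numpy as np
t=cv2.imread("pics/top0.png");s=cv2.imread("pics/scene0.png")
cv2.imwrite("pics/jig.png",cv2.resize(t[200:310,385:525],None,fx=5.4,fy=5.4,interpolation=cv2.INTER_CUBIC))
a=cv2.resize(t[220:310,215:285],None,fx=5.5,fy=5.5,interpolation=cv2.INTER_CUBIC)
b=cv2.resize(s[270:360,235:305],None,fx=5.5,fy=5.5,interpolation=cv2.INTER_CUBIC)
cv2.imwrite("pics/block.png",np.hstack([a,b]))
```

```text
(no output)
```

View pics/jig.png

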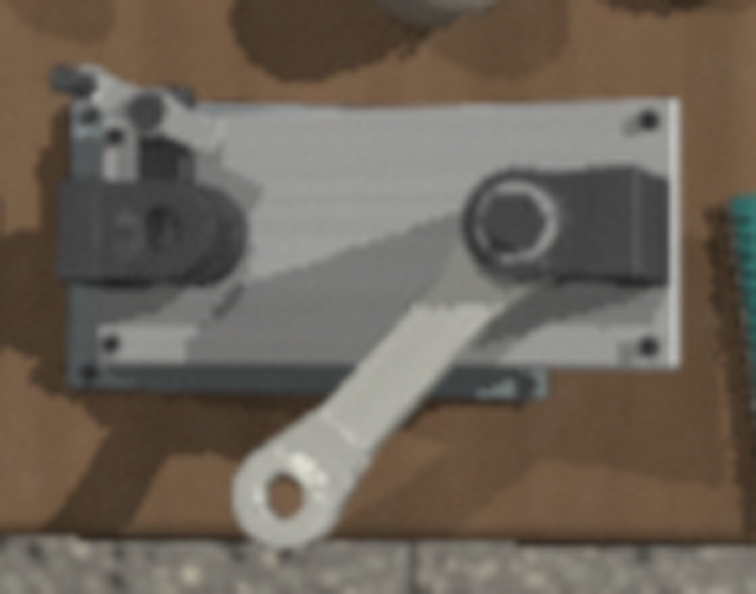

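View pics/block.png

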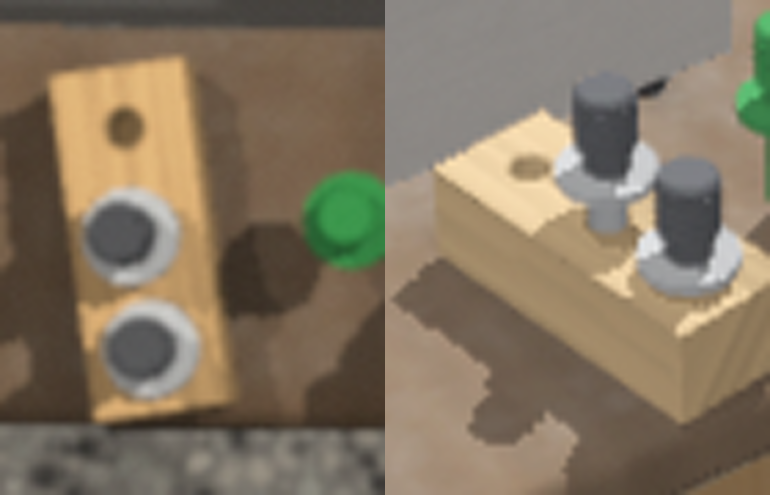

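The long pin is the middle-bore one, with its head at (237,262) in the top view and (275,286) in the scene view. Its flange stands well clear of the wood with bare shank showing. The near pin, at scene (290,301), has its flange almost on the block, so it is the short one. The green and red pins are decoys.

Now I'll fit the poses.

```bash
cat > h.py <<'E'
import numpy as np
from scipy.optimize import least_squares
from scipy.spatial.transform import Rotation as Ro
from rig import bot, vision
C={n:vision.camera_model(n) for n in("scene","top")}
def proj(n,P):
    P=np.atleast_2d(P);T=C[n]["camera_from_world"]
    c=P@T[:3,:3].T+T[:3,3];q=np.c_[c[:,0],-c[:,1],-c[:,2]]@C[n]["camera_matrix"].T
    return q[:,:2]/q[:,2:]
def planar(p,L):  # x,y,yaw pose applied to local points (m)
    return np.atleast_2d(L)@Ro.from_euler('z',p[2]).as_matrix().T+[p[0],p[1],0]
RC=Ro.from_euler('y',-30,degrees=True).as_matrix()   # clevis in jig
def cl2jig(P): return np.atleast_2d(P)@RC.T/1000+[-.08,0,.11]
def crop(p,s,o): return (np.array(p,float)+.5)/s-.5+o
E
cat > fit.py <<'E'
from h import *
o=[215,220]
tp=crop([(50,77),(185,57),(235,402),(97,422),(125,127),(120,235),(138,350)],5.5,o)
# block local (m): y toward robot => top-left corner: local y=-75
L=np.array([(29,-75,44),(-29,-75,44),(-29,75,44),(29,75,44),(0,-48,44),(0,0,108),(0,48,92)])/1e3
sp=crop([(220,90),(303,170)],5.5,[235,270])
f=lambda p:np.r_[(proj("top",planar(p,L*[sg,1,1]))-tp).ravel(),(proj("scene",planar(p,L[5:]))-sp).ravel()]
for sg in(1,-1):
    r=least_squares(f,[.53,.06,np.pi]);print("block",sg,r.x,r.cost);print(np.round(r.fun.reshape(-1,2),1).tolist())
jp=crop([(165,228),(512,222),(680,97),(680,367),(285,495),(70,78),(147,110)],5.4,[385,200])
def pts(p):
    q,k=p[3:]
    return planar(p,cl2jig([(0,0,0),(150,0,10),(198,55,-60),(198,-55,-60),(150-150*np.cos(q),-150*np.sin(q),-16),(-30*np.sin(k),48+30*np.cos(k),41),(0,48,15)]))
g=lambda p:(proj("top",pts(p))-jp).ravel()
r=least_squares(g,[.5,-.3,-np.pi/2,.8,1.5]);print("jig",r.x,r.cost);print(np.round(r.fun.reshape(-1,2),1).tolist())
E
python3 fit.py
```

```text
block 1 [0.50281401 0.12110264 1.72687155] 2.333701927090144
[[-0.0, 0.1], [-0.4, 0.2], [-0.9, 0.1], [-0.2, 0.1], [-0.1, 0.5], [-0.2, -0.3], [0.3, -0.1], [0.3, -1.6], [0.5, -0.5]]
block -1 [0.502858   0.12108386 1.72396273] 1231.3474470366875
[[24.2, -3.4], [-24.5, 3.7], [-25.4, 3.7], [24.1, -3.5], [0.0, 0.4], [-0.2, -0.3], [0.2, -0.1], [0.3, -1.6], [0.4, -0.5]]
jig [ 0.55166989 -0.36263336 -1.58292336  0.82392142  1.13406377] 0.7910538192766613
[[-0.4, 0.2], [0.3, -0.2], [-0.1, -0.1], [0.1, 0.2], [-0.1, 0.1], [-0.7, -0.3], [0.8, 0.2]]
```

```bash
cat >> h.py <<'E'
J=np.array([0.55167,-0.36263,-1.58292])
def cl(p): return planar(J,cl2jig(p))[0]          # clevis mm -> world m
Rcl=Ro.from_euler('z',J[2]).as_matrix()@RC
def tool_cl(ydeg):  # tool pointing along -clevis z, tool y at angle ydeg in the clevis xy plane
    a=np.radians(ydeg);y=np.array([np.cos(a),np.sin(a),0]);z=np.array([0,0,-1.])
    return Rcl@np.c_[np.cross(y,z),y,z]
def go(pos,R,s=None):
    s=s or bot.read_state();R0=s["tcp_rot"]
    d=1000*R0.T@(np.array(pos)-s["position"]);v=Ro.from_matrix(R0.T@R).as_rotvec()
    print("xyz",np.round(d,1).tolist(),"rot",np.round(v,3).tolist(),"deg",round(np.degrees(np.linalg.norm(v)),1))
def grasp(p,ydeg): # TCP when grasp point at clevis p (mm)
    return cl(np.array(p)-[0,0,11]),tool_cl(ydeg)
def waist(q,up=0): return grasp([150-75*np.cos(q),-75*np.sin(q),-23+up],90+np.degrees(q))
E
python3 -c "
from h import *
print(*waist(.824,90));go(*waist(.824,90));print(*waist(0,90))"
```

```text
[ 0.49690323 -0.33974691  0.208024  ] [[-0.72668294  0.68694625 -0.00606169]
 [ 0.59713715  0.62726706 -0.49996325]
 [-0.33964559 -0.36693443 -0.8660254 ]]
xyz [294.4, -99.3, 21.9] rot [-0.085, -0.608, -1.872] deg 112.9
[ 0.55219189 -0.31958507  0.19599742] [[ 1.04991518e-02  9.99926509e-01 -6.06168811e-03]
 [ 8.65961759e-01 -1.21233762e-02 -4.99963255e-01]
 [-5.00000000e-01  3.06161700e-17 -8.66025404e-01]]
```

```bash
python3 -m handwheel '[{"xyz":[50,-15,-20],"delta_rot":[-0.01,-0.055,-0.17],"hand":-1},{"xyz":[90,-30,-40],"delta_rot":[-0.02,-0.11,-0.34],"hand":-1},{"xyz":[130,-45,-40],"delta_rot":[-0.03,-0.165,-0.51],"hand":-1},{"xyz":[170,-60,-40],"delta_rot":[-0.035,-0.22,-0.68],"hand":-1},{"xyz":[210,-75,-40],"delta_rot":[-0.04,-0.275,-0.85],"hand":-1}]'; python3 -c "
from h import *
go(*waist(.824,90))"
```

```text
time_s: 0.72
position: [0.4331, -0.3984, 0.2703]
tcp_rot: [[0.229, 0.964, -0.137], [0.939, -0.256, -0.23], [-0.257, -0.076, -0.964]]
force: [-0.5, 0.1, 0.0]
opening: 0.999
grasp_force: 0.0
xyz [85.7, 51.2, 37.8] rot [-0.044, -0.328, -1.017] deg 61.3
```

```bash
python3 -m handwheel '[{"xyz":[15,8,5],"delta_rot":[-0.008,-0.055,-0.17],"hand":-1},{"xyz":[30,16,10],"delta_rot":[-0.016,-0.11,-0.34],"hand":-1},{"xyz":[45,26,15],"delta_rot":[-0.024,-0.165,-0.51],"hand":-1},{"xyz":[60,36,20],"delta_rot":[-0.03,-0.22,-0.68],"hand":-1},{"xyz":[72,43,28],"delta_rot":[-0.037,-0.275,-0.85],"hand":-1}]'
python3 - <<'E'
from h import *
import cv2
go(*waist(.824,90)); print(bot.read_state()["joint_positions"])
im=vision.capture("scene")[:,:,::-1]
c=proj("scene",cl([50,0,0]))[0];print(c)
x,y=np.clip(c.astype(int)-[100,75],0,[440,330]);print(x,y)
cv2.imwrite("pics/s1.png",cv2.resize(im[y:y+150,x:x+200],None,fx=4,fy=4,interpolation=cv2.INTER_CUBIC))
E
```

```text
time_s: 1.35
position: [0.4874, -0.349, 0.2214]
tcp_rot: [[-0.601, 0.798, -0.047], [0.718, 0.514, -0.469], [-0.35, -0.316, -0.882]]
force: [0.4, -0.0, 0.4]
opening: 0.999
grasp_force: 0.0
xyz [5.6, 16.6, 7.0] rot [-0.008, -0.053, -0.167] deg 10.0
[-34.46068741  27.33864756  96.49427958 -34.29804707  47.20595504
 -49.07013349]
[412.5379832  208.86351417]
312 133
```

View pics/s1.png

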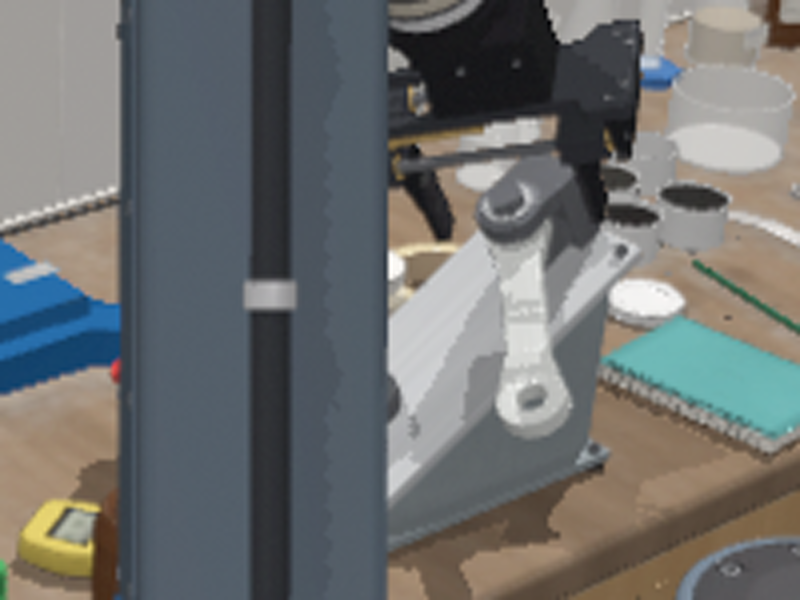

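This crop shows the coupon's bolt head at crop (507,203), the eye hole at (530,398) and the bed's near upper corner at (640,248). The arm hides the fork. I'll check these against the fit.

```bash
cat > fit2.py <<'E'
exec(open("fit.py").read().split("jp=")[0].split("o=[215")[0])
src=open("fit.py").read();exec(src[src.index("jp="):src.index("r=least_squares(g")])
sj=crop([(507,203),(530,398),(640,248)],4,[312,133])
h=lambda p:np.r_[g(p),(proj("scene",pts(p)[[1,4,3]])-sj).ravel()]
r=least_squares(h,[.55,-.36,-1.583,.82,1.13]);print(r.x);print(np.round(r.fun.reshape(-1,2),1).tolist())
E
python3 fit2.py
```

```text
[ 0.55129294 -0.36212439 -1.583193    0.81936383  1.1161008 ]
[[-0.6, 0.3], [0.1, -0.1], [-0.3, 0.1], [-0.2, 0.4], [-0.6, 0.0], [-0.8, -0.4], [0.5, 0.4], [-0.3, -3.0], [0.2, -0.8], [1.2, -0.9]]
```

```bash
python3 -m handwheel '[{"xyz":[3,8,4],"delta_rot":[-0.004,-0.027,-0.084],"hand":-1},{"xyz":[5.6,16.6,7],"delta_rot":[-0.008,-0.053,-0.167],"hand":-1},{"xyz":[5.6,16.6,7],"delta_rot":[-0.008,-0.053,-0.167],"hand":-1},{"xyz":[5.6,16.6,7],"delta_rot":[-0.008,-0.053,-0.167],"hand":-1},{"xyz":[5.6,16.6,7],"delta_rot":[-0.008,-0.053,-0.167],"hand":-1}]'
python3 - <<'E'
from h import *
go(*waist(.822,0))
import cv2
im=vision.capture("top")[:,:,::-1]
c=proj("top",cl([60,0,0]))[0];x,y=c.astype(int)-[80,60];print(x,y)
cv2.imwrite("pics/t1.png",cv2.resize(im[y:y+120,x:x+160],None,fx=5,fy=5,interpolation=cv2.INTER_CUBIC))
E
```

```text
time_s: 2.02
position: [0.4966, -0.3411, 0.2091]
tcp_rot: [[-0.722, 0.692, -0.007], [0.602, 0.623, -0.499], [-0.341, -0.365, -0.866]]
force: [-0.3, -0.0, 0.0]
opening: 1.0
grasp_force: 0.0
xyz [0.8, 1.6, 90.2] rot [-0.0, -0.001, -0.005] deg 0.3
360 181
```

Run:
```python
from h import *
s=bot.read_state();print(s["position"],s["joint_positions"])
```

```text
[ 0.49648963 -0.34103165  0.20902739] [-33.09283355  28.15155317  98.62818669 -38.32885264  42.92194997
 -52.92484503]
```

```bash
python3 -m handwheel '[{"xyz":[1,1.5,25],"delta_rot":[0,0,-0.005],"hand":-1},{"xyz":[1,1.5,50],"delta_rot":[0,0,-0.005],"hand":-1},{"xyz":[1,1.5,75],"delta_rot":[0,0,-0.005],"hand":-1},{"xyz":[1,1.5,89],"delta_rot":[0,0,-0.005],"hand":-1},{"xyz":[1,1.5,89],"delta_rot":[0,0,-0.005],"hand":-1}]'; python3 -m handwheel '[{"xyz":[0,0,0],"delta_rot":[0,0,0],"hand":0.3},{"xyz":[0,0,0],"delta_rot":[0,0,0],"hand":0.3},{"xyz":[0,0,0],"delta_rot":[0,0,0],"hand":0.35},{"xyz":[0,0,0],"delta_rot":[0,0,0],"hand":0.35},{"xyz":[0,0,0],"delta_rot":[0,0,0],"hand":0.35}]';python3 -c "
from h import *
go(*waist(.822,0))"
```

```text
time_s: 2.7
position: [0.4956, -0.3837, 0.1299]
tcp_rot: [[-0.726, 0.688, -0.009], [0.6, 0.626, -0.498], [-0.337, -0.367, -0.867]]
force: [0.1, -0.1, 0.7]
opening: 0.998
grasp_force: 0.0
time_s: 3.32
position: [0.4961, -0.3834, 0.1307]
tcp_rot: [[-0.726, 0.688, -0.007], [0.599, 0.627, -0.499], [-0.339, -0.367, -0.866]]
force: [0.3, 1.0, 1.0]
opening: 0.518
grasp_force: 0.0
xyz [-0.8, -0.3, 1.2] rot [-0.0, -0.002, 0.001] deg 0.1
```

```bash
python3 -m handwheel '[{"xyz":[0,0,0],"delta_rot":[0,0,0],"hand":1},{"xyz":[0,0,0],"delta_rot":[0,0,0],"hand":1},{"xyz":[0,0,0],"delta_rot":[0,0,0],"hand":1},{"xyz":[0,0,0],"delta_rot":[0,0,0],"hand":1},{"xyz":[0,0,0],"delta_rot":[0,0,0],"hand":1}]';python3 -c "
from h import *
for q in (.64,.46,.28,.10,0): go(*waist(q,0))"
```

```text
time_s: 3.95
position: [0.4963, -0.3831, 0.1303]
tcp_rot: [[-0.726, 0.687, -0.007], [0.598, 0.627, -0.499], [-0.338, -0.366, -0.867]]
force: [2.0, 1.4, -2.0]
opening: 0.29
grasp_force: 30.0
xyz [-2.2, 12.9, 1.0] rot [0.0, -0.002, 0.183] deg 10.5
xyz [-5.8, 25.9, 1.0] rot [0.0, -0.002, 0.363] deg 20.8
xyz [-11.7, 38.0, 1.0] rot [0.0, -0.002, 0.543] deg 31.1
xyz [-19.7, 48.8, 1.0] rot [-0.0, -0.002, 0.723] deg 41.4
xyz [-24.9, 54.2, 1.0] rot [-0.0, -0.002, 0.823] deg 47.2
```

```bash
python3 -m handwheel '[{"xyz":[-0.7,6.5,0],"delta_rot":[0,0,0.09],"hand":1},{"xyz":[-1.8,12.9,0],"delta_rot":[0,0,0.182],"hand":1},{"xyz":[-3.3,19.5,0],"delta_rot":[0,0,0.272],"hand":1},{"xyz":[-5.3,25.9,0],"delta_rot":[0,0,0.362],"hand":1},{"xyz":[-8,32,0],"delta_rot":[0,0,0.452],"hand":1}]'; python3 -c "
from h import *
for q in (.28,.19,.10,0): go(*waist(q,0))"
```

```text
time_s: 4.58
position: [0.5235, -0.3671, 0.1209]
tcp_rot: [[-0.351, 0.936, -0.008], [0.813, 0.301, -0.498], [-0.464, -0.182, -0.867]]
force: [0.4, 3.5, -0.4]
opening: 0.293
grasp_force: 30.1
xyz [-1.7, 7.2, 1.0] rot [-0.001, -0.003, 0.09] deg 5.1
xyz [-2.7, 13.9, 1.0] rot [-0.002, -0.003, 0.18] deg 10.3
xyz [-4.2, 20.5, 1.0] rot [-0.002, -0.003, 0.27] deg 15.4
xyz [-6.5, 27.6, 0.9] rot [-0.002, -0.003, 0.37] deg 21.2
```

```bash
python3 -m handwheel '[{"xyz":[-1.4,7,0],"delta_rot":[0,0,0.09],"hand":1},{"xyz":[-2.4,13.7,0],"delta_rot":[0,0,0.18],"hand":1},{"xyz":[-4,20.3,0],"delta_rot":[0,0,0.27],"hand":1},{"xyz":[-6.3,27.4,0],"delta_rot":[0,0,0.37],"hand":1},{"xyz":[-6.3,27.4,0],"delta_rot":[0,0,0.37],"hand":1}]'; python3 -c "
from h import *
for q in (0,): go(*waist(q,0))"
```

```text
time_s: 5.2
position: [0.5511, -0.3628, 0.1182]
tcp_rot: [[0.011, 1.0, -0.009], [0.868, -0.014, -0.496], [-0.496, -0.002, -0.868]]
force: [0.7, 7.5, -0.7]
opening: 0.294
grasp_force: 30.0
xyz [-1.5, 0.5, 1.0] rot [-0.003, -0.005, -0.001] deg 0.3
```

```bash
python3 -m handwheel '[{"xyz":[0,0,0],"delta_rot":[0,0,0],"hand":-0.3},{"xyz":[0,0,0],"delta_rot":[0,0,0],"hand":-0.3},{"xyz":[0,0,0],"delta_rot":[0,0,0],"hand":-0.3},{"xyz":[0,0,-30],"delta_rot":[0,0,0],"hand":-0.3},{"xyz":[0,0,-80],"delta_rot":[0,0,0],"hand":-0.3}]'; python3 -c "
from h import *
s=bot.read_state();print(s['opening'],s['position'],s['joint_positions'])
z=np.array([0,0,-1.]);y=-np.array([np.cos(1.727),np.sin(1.727),0])
R=np.c_[np.cross(y,z),y,z];print(R)
go([.503,.121,.32],R)
go([.503,.121,.32],R*[-1,-1,1])"
```

```text
time_s: 5.82
position: [0.5511, -0.3253, 0.1879]
tcp_rot: [[0.01, 1.0, -0.011], [0.867, -0.014, -0.498], [-0.498, -0.005, -0.867]]
force: [1.0, -0.2, 0.1]
opening: 0.639
grasp_force: 0.0
0.638696918240682 [ 0.55107647 -0.32531491  0.18794   ] [-28.72669154  32.99153108  92.75706398 -37.77789736  46.14891768
  -3.23480209]
[[ 0.98782499  0.15556923  0.        ]
 [ 0.15556923 -0.98782499  0.        ]
 [ 0.         -0.         -1.        ]]
xyz [320.9, -55.0, -336.1] rot [0.36, 0.436, 1.368] deg 84.8
xyz [320.9, -55.0, -336.1] rot [-0.456, 0.377, -1.696] deg 102.9
```

```bash
python3 -c "
from h import *
z=np.array([0,0,-1.]);y=-np.array([np.cos(1.727),np.sin(1.727),0])
R=np.c_[np.cross(y,z),y,z]
go([.48,-.22,.33],R)"
python3 - <<'E'
from h import *
import cv2
im=vision.capture("top")[:,:,::-1]
cv2.imwrite("pics/t2.png",im)
E
```

```text
xyz [20.0, -73.3, -174.8] rot [0.36, 0.436, 1.368] deg 84.8
```

```bash
python3 -m handwheel '[{"xyz":[0,-10,-50],"delta_rot":[0,0,0],"hand":-0.3},{"xyz":[5,-30,-100],"delta_rot":[0.045,0.054,0.17],"hand":-0.3},{"xyz":[10,-50,-150],"delta_rot":[0.09,0.108,0.34],"hand":-0.3},{"xyz":[20,-73,-175],"delta_rot":[0.135,0.162,0.51],"hand":-0.3},{"xyz":[20,-73,-175],"delta_rot":[0.18,0.216,0.68],"hand":-0.3}]'
python3 - <<'E'
from h import *
z=np.array([0,0,-1.]);y=-np.array([np.cos(1.727),np.sin(1.727),0])
R=np.c_[np.cross(y,z),y,z]
go([.48,-.1,.33],R)
import cv2
for n in ("top","scene"):
    im=vision.capture(n)[:,:,::-1]; c=proj(n,cl([60,0,0]))[0];x,y=c.astype(int)-[75,60];print(n,x,y)
    x=min(x,490);cv2.imwrite(f"pics/{n}2.png",cv2.resize(im[y:y+120,x:x+150],None,fx=2.66*2,fy=2.66*2,interpolation=cv2.INTER_CUBIC))
E
```

```text
time_s: 6.5
position: [0.4802, -0.2183, 0.3331]
tcp_rot: [[0.651, 0.753, -0.095], [0.714, -0.651, -0.257], [-0.256, 0.099, -0.962]]
force: [0.5, 0.0, -0.4]
opening: 0.652
grasp_force: 0.0
xyz [85.2, -77.5, -27.4] rot [0.186, 0.214, 0.684] deg 42.4
top 365 181
scene 340 146
```

View pics/top2.png

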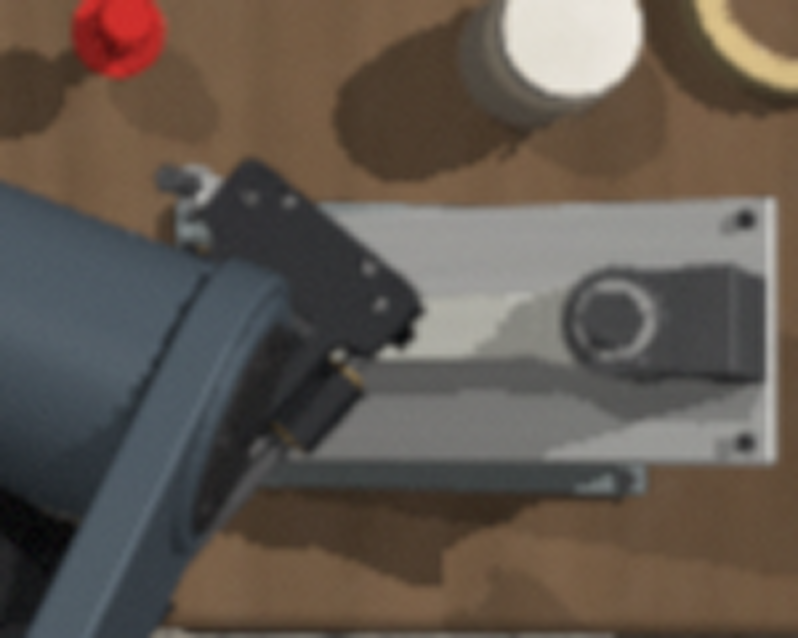

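The coupon's waist now lies along the bed at crop (480,320), swung towards the fork. I'll check the eye once the arm has moved away to the block.

```bash
python3 -m handwheel '[{"xyz":[20,-20,-7],"delta_rot":[0.045,0.052,0.17],"hand":-0.3},{"xyz":[40,-40,-14],"delta_rot":[0.09,0.104,0.34],"hand":-0.3},{"xyz":[60,-60,-20],"delta_rot":[0.14,0.16,0.51],"hand":-0.3},{"xyz":[85,-78,-27],"delta_rot":[0.186,0.214,0.684],"hand":-0.3},{"xyz":[85,-78,-27],"delta_rot":[0.186,0.214,0.684],"hand":-0.3}]'
python3 - <<'E'
from h import *
z=np.array([0,0,-1.]);y=-np.array([np.cos(1.727),np.sin(1.727),0])
R=np.c_[np.cross(y,z),y,z]
go([.503,.121,.25],R)
E
```

```text
time_s: 7.22
position: [0.4785, -0.1006, 0.3265]
tcp_rot: [[0.986, 0.165, -0.007], [0.165, -0.986, -0.001], [-0.007, -0.0, -1.0]]
force: [-0.8, -0.2, 0.3]
opening: 0.647
grasp_force: 0.0
xyz [61.2, -214.5, 76.2] rot [-0.0, 0.007, 0.009] deg 0.7
```

```bash
python3 -m handwheel '[{"xyz":[15,-55,0],"delta_rot":[0,0.007,0.009],"hand":-0.3},{"xyz":[30,-110,0],"delta_rot":[0,0.007,0.009],"hand":-0.3},{"xyz":[45,-165,10],"delta_rot":[0,0.007,0.009],"hand":-0.3},{"xyz":[61,-214.5,40],"delta_rot":[0,0.007,0.009],"hand":-0.3},{"xyz":[61,-214.5,76],"delta_rot":[0,0.007,0.009],"hand":-0.3}]'
python3 - <<'E'
from h import *
z=np.array([0,0,-1.]);y=-np.array([np.cos(1.727),np.sin(1.727),0])
R=np.c_[np.cross(y,z),y,z]
go([.503,.121,.086],R)
import cv2
n="top"
im=vision.capture(n)[:,:,::-1]; c=proj(n,cl([60,0,0]))[0];x,y=c.astype(int)-[75,60];print(n,x,y)
a=cv2.resize(im[y:y+120,x:x+150],None,fx=5.3,fy=5.3,interpolation=cv2.INTER_CUBIC)
cv2.imwrite("pics/top3.png",a)
E
```

```text
time_s: 7.85
position: [0.5064, 0.1229, 0.2504]
tcp_rot: [[0.987, 0.161, 0.005], [0.161, -0.987, -0.0], [0.005, 0.001, -1.0]]
force: [-0.0, -0.0, -0.3]
opening: 0.647
grasp_force: 0.0
xyz [-4.5, 1.1, 164.4] rot [0.001, -0.005, 0.006] deg 0.5
top 365 181
```

View pics/top3.png

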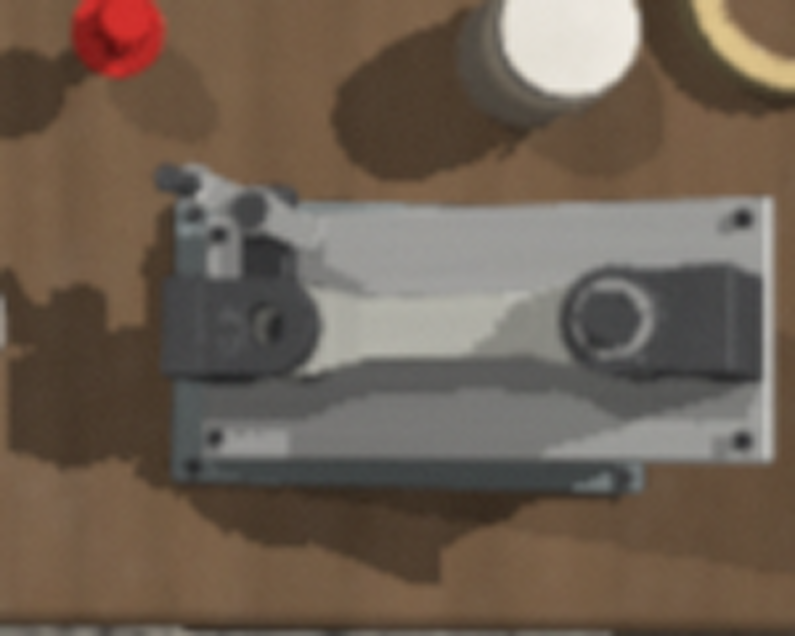

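Run:
```python
from h import *
for p in([75,13,-16],[75,-13,-16],[40,13,-16],[40,-13,-16],[0,0,0],[0,9,0],[0,-9,0],[150,0,10]):
    print(p,(proj("top",cl(p))[0]+.5-[365,181])*5.3-.5)
```

```text
[75, 13, -16] [449.05871772 294.28597552]
[75, -13, -16] [448.69986156 356.10942217]
[40, 13, -16] [368.99328995 296.04388543]
[40, -13, -16] [368.51553989 357.06591893]
[0, 0, 0] [266.06958943 325.28710102]
[0, 9, 0] [266.28861988 304.27574857]
[0, -9, 0] [265.85032613 346.32079072]
[150, 0, 10] [610.35231229 317.26846497]
```

```bash
python3 -m handwheel '[{"xyz":[-4.5,1,30],"delta_rot":[0,-0.005,0.006],"hand":-0.3},{"xyz":[-4.5,1,65],"delta_rot":[0,-0.005,0.006],"hand":-0.3},{"xyz":[-4.5,1,100],"delta_rot":[0,-0.005,0.006],"hand":-0.3},{"xyz":[-4.5,1,120],"delta_rot":[0,-0.005,0.006],"hand":-0.3},{"xyz":[-4.5,1,120],"delta_rot":[0,-0.005,0.006],"hand":-0.3}]'
python3 - <<'E'
from h import *
z=np.array([0,0,-1.]);y=-np.array([np.cos(1.727),np.sin(1.727),0])
R=np.c_[np.cross(y,z),y,z]
go([.503,.121,.086],R)
E
```

```text
time_s: 8.52
position: [0.5006, 0.1178, 0.1298]
tcp_rot: [[0.989, 0.147, -0.006], [0.147, -0.989, -0.001], [-0.006, -0.0, -1.0]]
force: [0.1, 0.6, -0.5]
opening: 0.647
grasp_force: 0.0
xyz [3.1, -2.8, 43.7] rot [-0.0, 0.006, -0.008] deg 0.6
```

```bash
python3 -m handwheel '[{"xyz":[2,-2,10],"delta_rot":[0,0.003,-0.004],"hand":-0.3},{"xyz":[2,-2,20],"delta_rot":[0,0.003,-0.004],"hand":-0.3},{"xyz":[2,-2,20],"delta_rot":[0,0.003,-0.004],"hand":-0.3},{"xyz":[2,-2,20],"delta_rot":[0,0.003,-0.004],"hand":-0.3},{"xyz":[2,-2,20],"delta_rot":[0,0.003,-0.004],"hand":-0.3}]'
python3 - <<'E'
from h import *
z=np.array([0,0,-1.]);y=-np.array([np.cos(1.727),np.sin(1.727),0])
R=np.c_[np.cross(y,z),y,z]
go([.503,.121,.086],R)
E
```

```text
time_s: 9.15
position: [0.5029, 0.1212, 0.1113]
tcp_rot: [[0.989, 0.149, 0.001], [0.149, -0.989, 0.001], [0.001, -0.001, -1.0]]
force: [0.2, 0.5, 0.3]
opening: 0.653
grasp_force: 0.0
xyz [0.1, 0.2, 25.3] rot [-0.001, -0.001, -0.006] deg 0.4
```

```bash
python3 -m handwheel '[{"xyz":[0,0,13],"delta_rot":[0,0,0],"hand":-0.3},{"xyz":[0,0,25],"delta_rot":[0,0,0],"hand":-0.3},{"xyz":[0,0,25],"delta_rot":[0,0,0],"hand":0},{"xyz":[0,0,25],"delta_rot":[0,0,0],"hand":0.5},{"xyz":[0,0,25],"delta_rot":[0,0,0],"hand":1}]';  python3 -m handwheel '[{"xyz":[0,0,0],"delta_rot":[0,0,0],"hand":1},{"xyz":[0,0,0],"delta_rot":[0,0,0],"hand":1},{"xyz":[0,0,0],"delta_rot":[0,0,0],"hand":1},{"xyz":[0,0,-10],"delta_rot":[0,0,0],"hand":1},{"xyz":[0,0,-20],"delta_rot":[0,0,0],"hand":1}]'
```

```text
time_s: 9.78
position: [0.5029, 0.1211, 0.0861]
tcp_rot: [[0.989, 0.149, 0.001], [0.149, -0.989, 0.001], [0.001, -0.001, -1.0]]
force: [-0.3, -1.1, -0.1]
opening: 0.392
grasp_force: 0.0
time_s: 10.4
position: [0.5023, 0.1211, 0.1063]
tcp_rot: [[0.989, 0.149, -0.001], [0.149, -0.989, 0.001], [-0.001, -0.001, -1.0]]
force: [0.0, 1.3, -3.0]
opening: 0.29
grasp_force: 29.9
```

```bash
python3 -m handwheel '[{"xyz":[0,0,-45],"delta_rot":[0,0,0],"hand":1},{"xyz":[0,0,-100],"delta_rot":[0,0,0],"hand":1},{"xyz":[0,0,-160],"delta_rot":[0,0,0],"hand":1},{"xyz":[0,10,-205],"delta_rot":[0,0,0],"hand":1},{"xyz":[0,60,-215],"delta_rot":[0,0,0],"hand":1}]'
cat >> h.py <<'E'
def pin(up,ydeg=0,x=0,y=0): return cl([x,y,up+22]),tool_cl(ydeg)   # pose with pin seat at clevis z=up
E
python3 -c "
from h import *
s=bot.read_state();print(s['joint_positions'])
print(*pin(90));go(*pin(90))"
```

```text
time_s: 11.02
position: [0.5123, 0.0626, 0.3253]
tcp_rot: [[0.988, 0.154, 0.008], [0.154, -0.988, 0.001], [0.008, 0.001, -1.0]]
force: [1.6, -0.5, -3.9]
opening: 0.288
grasp_force: 29.9
[-5.49568023e+00  1.54755886e+01  9.06012985e+01  7.90523938e-02
  7.34821776e+01  7.56399016e+01]
[ 0.55331878 -0.22663999  0.20699485] [[ 0.99992651 -0.01049915 -0.00606169]
 [-0.01212338 -0.86596176 -0.49996325]
 [ 0.          0.5        -0.8660254 ]]
xyz [-4.9, 292.0, 118.5] rot [-0.522, -0.051, 0.161] deg 31.5
```

```bash
python3 -m handwheel '[{"xyz":[0,60,0],"delta_rot":[-0.1,-0.01,0.03],"hand":1},{"xyz":[0,120,0],"delta_rot":[-0.21,-0.02,0.065],"hand":1},{"xyz":[0,180,0],"delta_rot":[-0.32,-0.03,0.1],"hand":1},{"xyz":[0,235,20],"delta_rot":[-0.42,-0.04,0.13],"hand":1},{"xyz":[-5,275,50],"delta_rot":[-0.522,-0.051,0.161],"hand":1}]'; python3 -c "
from h import *
go(*pin(90))"
```

```text
time_s: 11.65
position: [0.548, -0.2135, 0.2718]
tcp_rot: [[1.0, -0.015, -0.013], [-0.02, -0.864, -0.503], [-0.004, 0.503, -0.864]]
force: [-0.0, -0.6, -4.2]
opening: 0.286
grasp_force: 29.9
xyz [5.8, -21.3, 62.6] rot [0.003, 0.007, -0.005] deg 0.5
```

```bash
python3 -m handwheel '[{"xyz":[3,-10,20],"delta_rot":[0,0.004,-0.003],"hand":1},{"xyz":[5,-20,40],"delta_rot":[0,0.004,-0.003],"hand":1},{"xyz":[5,-20,60],"delta_rot":[0,0.004,-0.003],"hand":1},{"xyz":[5,-20,60],"delta_rot":[0,0.004,-0.003],"hand":1},{"xyz":[5,-20,60],"delta_rot":[0,0.004,-0.003],"hand":1}]'
python3 - <<'E'
from h import *
go(*pin(90));go(*pin(58))
import cv2
out=[]
for n in("top","scene"):
    im=vision.capture(n)[:,:,::-1]; c=proj(n,cl([10,0,20]))[0];x,y=c.astype(int)-[38,55];print(n,x,y)
    out.append(cv2.resize(im[y:y+110,x:x+76],None,fx=5.2,fy=5.2,interpolation=cv2.INTER_CUBIC))
cv2.imwrite("pics/pre.png",np.hstack(out))
E
```

```text
time_s: 12.28
position: [0.552, -0.2237, 0.2094]
tcp_rot: [[1.0, -0.009, -0.01], [-0.013, -0.866, -0.499], [-0.005, 0.5, -0.866]]
force: [-0.5, -0.1, -3.3]
opening: 0.291
grasp_force: 29.9
xyz [1.4, 1.3, 3.6] rot [-0.001, 0.004, 0.002] deg 0.3
xyz [1.5, 1.4, 35.6] rot [-0.001, 0.004, 0.002] deg 0.3
top 377 186
scene 361 159
```

View pics/pre.png

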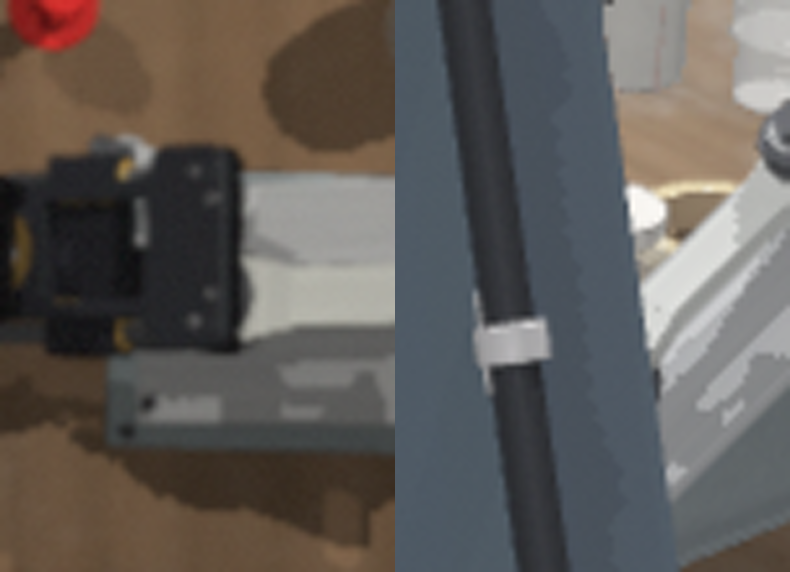

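The gripper hides the pin tip in both views. The top camera has the gripper body over the fork at about (150,250) in the crop. The nose has about 5 mm of lateral tolerance, so I'll insert by force feedback.

```bash
python3 -m handwheel '[{"xyz":[1.5,1.3,8],"delta_rot":[0,0.004,0.002],"hand":1},{"xyz":[1.5,1.3,16],"delta_rot":[0,0.004,0.002],"hand":1},{"xyz":[1.5,1.3,24],"delta_rot":[0,0.004,0.002],"hand":1},{"xyz":[1.5,1.3,30],"delta_rot":[0,0.004,0.002],"hand":1},{"xyz":[1.5,1.3,30],"delta_rot":[0,0.004,0.002],"hand":1}]'; python3 -c "
from h import *
go(*pin(48))"
python3 -m handwheel '[{"xyz":[0,0,0],"delta_rot":[0,0,0],"hand":1},{"xyz":[0,0,3],"delta_rot":[0,0,0],"hand":1},{"xyz":[0,0,6],"delta_rot":[0,0,0],"hand":1},{"xyz":[0,0,9],"delta_rot":[0,0,0],"hand":1},{"xyz":[0,0,12],"delta_rot":[0,0,0],"hand":1}]'; python3 -c "
from h import *
go(*pin(0))"
```

```text
time_s: 13.0
position: [0.5527, -0.2401, 0.1825]
tcp_rot: [[1.0, -0.01, -0.008], [-0.013, -0.867, -0.499], [-0.002, 0.499, -0.867]]
force: [0.0, 0.0, -3.2]
opening: 0.289
grasp_force: 29.9
xyz [0.5, 0.6, 14.1] rot [-0.001, 0.002, 0.001] deg 0.2
time_s: 13.62
position: [0.553, -0.246, 0.1727]
tcp_rot: [[1.0, -0.01, -0.007], [-0.012, -0.866, -0.499], [-0.001, 0.499, -0.866]]
force: [-0.4, 0.1, -3.1]
opening: 0.291
grasp_force: 29.9
xyz [0.1, 0.4, 50.7] rot [-0.001, 0.001, 0.0] deg 0.1
```

```bash
python3 -m handwheel '[{"xyz":[0,0,2],"delta_rot":[0,0,0],"hand":1},{"xyz":[0,0,4],"delta_rot":[0,0,0],"hand":1},{"xyz":[0,0,6],"delta_rot":[0,0,0],"hand":1},{"xyz":[0,0,8],"delta_rot":[0,0,0],"hand":1},{"xyz":[0,0,8],"delta_rot":[0,0,0],"hand":1}]'; python3 -c "
from h import *
go(*pin(0))"
python3 -m handwheel '[{"xyz":[0,0,1],"delta_rot":[0,0,0],"hand":1},{"xyz":[0,0,2],"delta_rot":[0,0,0],"hand":1},{"xyz":[0,0,3],"delta_rot":[0,0,0],"hand":1},{"xyz":[0,0,4],"delta_rot":[0,0,0],"hand":1},{"xyz":[0,0,4],"delta_rot":[0,0,0],"hand":1}]'; python3 -c "
from h import *
go(*pin(0))
print(Rcl.T@bot.read_state()['force'])"
```

```text
time_s: 14.25
position: [0.5529, -0.2499, 0.1658]
tcp_rot: [[1.0, -0.01, -0.007], [-0.012, -0.866, -0.499], [-0.001, 0.499, -0.866]]
force: [-0.6, 0.4, -3.5]
opening: 0.289
grasp_force: 29.9
xyz [0.2, 0.5, 42.7] rot [-0.001, 0.001, 0.0] deg 0.1
time_s: 14.88
position: [0.5529, -0.2519, 0.1624]
tcp_rot: [[1.0, -0.01, -0.007], [-0.012, -0.866, -0.499], [-0.001, 0.499, -0.866]]
force: [-0.1, 0.0, -4.0]
opening: 0.291
grasp_force: 29.9
xyz [0.2, 0.5, 38.8] rot [-0.001, 0.001, 0.0] deg 0.1
[-2.00378127 -0.09306756 -3.41812713]
```

```bash
for i in 1; do python3 -m handwheel '[{"xyz":[0,0,2.5],"delta_rot":[0,0,0],"hand":1},{"xyz":[0,0,5],"delta_rot":[0,0,0],"hand":1},{"xyz":[0,0,7.5],"delta_rot":[0,0,0],"hand":1},{"xyz":[0,0,10],"delta_rot":[0,0,0],"hand":1},{"xyz":[0,0,10],"delta_rot":[0,0,0],"hand":1}]'; done; python3 -c "
from h import *
go(*pin(0));print(Rcl.T@bot.read_state()['force'])"
python3 -m handwheel '[{"xyz":[0,0,2],"delta_rot":[0,0,0],"hand":1},{"xyz":[0,0,4],"delta_rot":[0,0,0],"hand":1},{"xyz":[0,0,6],"delta_rot":[0,0,0],"hand":1},{"xyz":[0,0,8],"delta_rot":[0,0,0],"hand":1},{"xyz":[0,0,8],"delta_rot":[0,0,0],"hand":1}]'; python3 -c "
from h import *
go(*pin(0))
print(Rcl.T@bot.read_state()['force'])"
```

```text
time_s: 15.5
position: [0.5527, -0.2569, 0.1536]
tcp_rot: [[1.0, -0.01, -0.007], [-0.012, -0.866, -0.499], [-0.001, 0.499, -0.866]]
force: [0.3, 0.1, -3.3]
opening: 0.29
grasp_force: 29.9
xyz [0.3, 0.5, 28.6] rot [-0.001, 0.001, 0.0] deg 0.1
[-1.7203296   0.28100355 -2.79486124]
time_s: 16.12
position: [0.5527, -0.2609, 0.1467]
tcp_rot: [[1.0, -0.01, -0.007], [-0.012, -0.866, -0.499], [-0.001, 0.499, -0.866]]
force: [0.1, -0.1, -3.4]
opening: 0.287
grasp_force: 29.9
xyz [0.2, 0.5, 20.7] rot [-0.001, 0.001, 0.0] deg 0.1
[-1.65124655  0.08930383 -3.01719182]
```

Nose is 33 mm in with no contact. Continuing towards the lower ear.

```bash
python3 -m handwheel '[{"xyz":[0,0,2.5],"delta_rot":[0,0,0],"hand":1},{"xyz":[0,0,5],"delta_rot":[0,0,0],"hand":1},{"xyz":[0,0,7.5],"delta_rot":[0,0,0],"hand":1},{"xyz":[0,0,10],"delta_rot":[0,0,0],"hand":1},{"xyz":[0,0,10],"delta_rot":[0,0,0],"hand":1}]'; python3 -c "
from h import *
go(*pin(0));print(Rcl.T@bot.read_state()['force'])"
python3 -m handwheel '[{"xyz":[0,0,2],"delta_rot":[0,0,0],"hand":1},{"xyz":[0,0,4],"delta_rot":[0,0,0],"hand":1},{"xyz":[0,0,6],"delta_rot":[0,0,0],"hand":1},{"xyz":[0,0,7],"delta_rot":[0,0,0],"hand":1},{"xyz":[0,0,7],"delta_rot":[0,0,0],"hand":1}]'; python3 -c "
from h import *
go(*pin(0))
print(Rcl.T@bot.read_state()['force'])"
```

```text
time_s: 16.75
position: [0.5526, -0.2659, 0.1379]
tcp_rot: [[1.0, -0.01, -0.007], [-0.012, -0.866, -0.499], [-0.001, 0.499, -0.867]]
force: [0.4, 0.6, -4.5]
opening: 0.292
grasp_force: 29.9
xyz [0.2, 0.6, 10.6] rot [-0.001, 0.001, 0.0] deg 0.1
[-2.76141281  0.4285628  -3.57901301]
time_s: 17.38
position: [0.5527, -0.2692, 0.132]
tcp_rot: [[1.0, -0.01, -0.007], [-0.012, -0.866, -0.499], [-0.001, 0.499, -0.867]]
force: [0.7, 1.7, -5.1]
opening: 0.29
grasp_force: 29.9
xyz [0.2, 0.6, 3.7] rot [-0.001, 0.001, 0.0] deg 0.1
[-4.04519532  0.66810419 -3.58391628]
```

Push to the seat in 1 mm rows, watching for contact.

```bash
python3 -m handwheel '[{"xyz":[0,0,1],"delta_rot":[0,0,0],"hand":1},{"xyz":[0,0,2],"delta_rot":[0,0,0],"hand":1},{"xyz":[0,0,3],"delta_rot":[0,0,0],"hand":1},{"xyz":[0,0,3.5],"delta_rot":[0,0,0],"hand":1},{"xyz":[0,0,3.5],"delta_rot":[0,0,0],"hand":1}]'; python3 -c "
from h import *
go(*pin(0));print(Rcl.T@bot.read_state()['force'])"
python3 -m handwheel '[{"xyz":[0,0,0.5],"delta_rot":[0,0,0],"hand":1},{"xyz":[0,0,1],"delta_rot":[0,0,0],"hand":1},{"xyz":[0,0,1],"delta_rot":[0,0,0],"hand":1},{"xyz":[0,0,1],"delta_rot":[0,0,0],"hand":1},{"xyz":[0,0,1],"delta_rot":[0,0,0],"hand":1}]'; python3 -c "
from h import *
go(*pin(0))
print(Rcl.T@bot.read_state()['force'])"
```

```text
time_s: 18.0
position: [0.5528, -0.2701, 0.1303]
tcp_rot: [[1.0, -0.01, -0.006], [-0.012, -0.866, -0.5], [-0.0, 0.5, -0.866]]
force: [-1.6, 9.3, 4.9]
opening: 0.29
grasp_force: 29.9
xyz [0.0, 0.7, 1.8] rot [-0.0, -0.0, 0.0] deg 0.0
[-5.63814289 -1.74961265  8.87238923]
time_s: 18.62
position: [0.5528, -0.2701, 0.1302]
tcp_rot: [[1.0, -0.01, -0.006], [-0.012, -0.866, -0.5], [0.0, 0.5, -0.866]]
force: [-2.5, 12.4, 9.9]
opening: 0.284
grasp_force: 29.9
xyz [-0.0, 0.7, 1.8] rot [-0.0, -0.001, 0.0] deg 0.0
[-5.79819547 -2.64438662 14.7313629 ]
```

```bash
python3 -m handwheel '[{"xyz":[0,-0.7,0.5],"delta_rot":[0,0,0],"hand":1},{"xyz":[0,-1,1],"delta_rot":[0,0,0],"hand":1},{"xyz":[0,-1,1.5],"delta_rot":[0,0,0],"hand":1},{"xyz":[0,-1,1.5],"delta_rot":[0,0,0],"hand":1},{"xyz":[0,-1,1.5],"delta_rot":[0,0,0],"hand":1}]'; python3 -c "
from h import *
go(*pin(0))
print(Rcl.T@bot.read_state()['force'])"
python3 -m handwheel '[{"xyz":[0,0,0],"delta_rot":[0,0,0],"hand":-0.1},{"xyz":[0,0,0],"delta_rot":[0,0,0],"hand":-0.1},{"xyz":[0,0,-2],"delta_rot":[0,0,0],"hand":-0.1},{"xyz":[0,0,-2],"delta_rot":[0,0,0],"hand":-0.1},{"xyz":[0,0,-2],"delta_rot":[0,0,0],"hand":-0.1}]'
python3 -m handwheel '[{"xyz":[0,0,-20],"delta_rot":[0,0,0],"hand":-0.1},{"xyz":[0,0,-50],"delta_rot":[0,0,0],"hand":-0.1},{"xyz":[0,0,-100],"delta_rot":[0,0,0],"hand":-0.1},{"xyz":[0,0,-150],"delta_rot":[0,0,0],"hand":-0.1},{"xyz":[-40,-60,-190],"delta_rot":[0,0,0],"hand":-0.1}]'
python3 - <<'E'
from h import *
print(bot.read_state()["joint_positions"])
import cv2
out=[]
for n in("top","scene"):
    im=vision.capture(n)[:,:,::-1]; c=proj(n,cl([20,0,10]))[0];x,y=c.astype(int)-[50,55];print(n,x,y)
    out.append(cv2.resize(im[y:y+110,x:x+76],None,fx=5.2,fy=5.2,interpolation=cv2.INTER_CUBIC))
cv2.imwrite("pics/post.png",np.hstack(out))
E
```

```text
time_s: 19.25
position: [0.5529, -0.27, 0.1299]
tcp_rot: [[1.0, -0.01, -0.005], [-0.011, -0.865, -0.501], [0.001, 0.501, -0.865]]
force: [-3.5, 15.7, 16.7]
opening: 0.29
grasp_force: 29.9
xyz [-0.1, 1.0, 1.5] rot [0.002, -0.001, 0.0] deg 0.1
[-5.24662491 -3.69500212 22.26369943]
time_s: 19.88
position: [0.5526, -0.2708, 0.1281]
tcp_rot: [[1.0, -0.01, -0.007], [-0.012, -0.866, -0.499], [-0.001, 0.5, -0.866]]
force: [-0.3, 0.4, -0.5]
opening: 0.549
grasp_force: 0.0
time_s: 20.5
position: [0.5282, -0.1408, 0.2671]
tcp_rot: [[1.0, -0.017, 0.004], [-0.013, -0.865, -0.502], [0.012, 0.501, -0.865]]
force: [1.3, 1.1, -0.3]
opening: 0.553
grasp_force: 0.0
[-11.24885875  22.96367022  96.32181446 -34.87273296  59.20289838
  97.55005738]
top 371 186
scene 353 159
```

View pics/post.png

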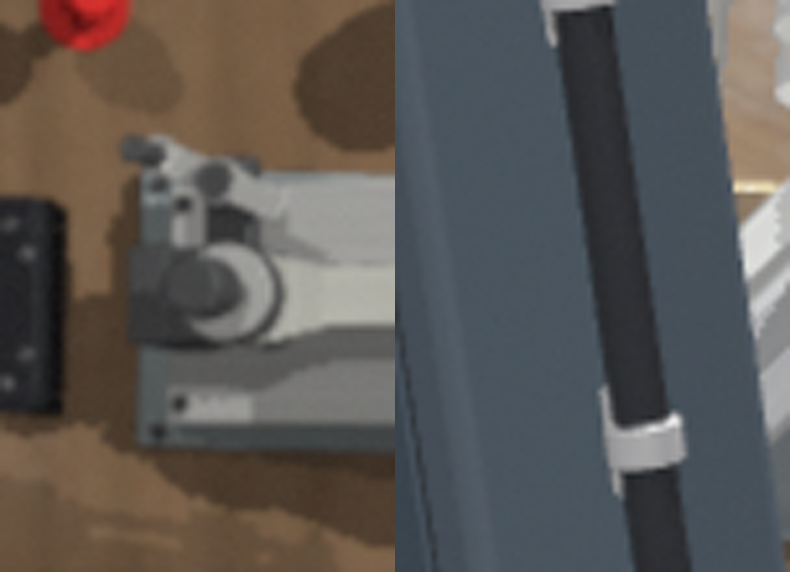

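The top view shows the pin standing in the fork: flange at crop (234,291), head top at about (190,288). The keeper is open with its stud top at (132,150) and pivot at (214,180).

Run:
```python
from h import *
for p in([0,0,0],[0,0,6],[0,0,8],[0,21,6],[0,-21,6],[21,0,6],[0,0,44],[0,0,46],[0,48,15],[0,48,20],[0,48,25]):
    print(p,(proj("top",cl(p))[0]+.5-[371,186])*5.2-.5)
for k in (1.0,1.1,1.2,1.3,1.4,1.5): print(k,(proj("top",cl([-30*np.sin(k),48+30*np.cos(k),41]))[0]+.5-[371,186])*5.2-.5)
```

```text
[0, 0, 0] [229.83997454 293.14017458]
[0, 0, 6] [224.75677023 292.11303443]
[0, 0, 8] [223.05380502 291.76892394]
[0, 21, 6] [225.26605558 243.86513171]
[0, -21, 6] [224.24621586 340.48115861]
[21, 0, 6] [270.80120122 291.30101577]
[0, 0, 44] [191.64740127 285.4227737 ]
[0, 0, 46] [189.85968285 285.06153751]
[0, 48, 15] [218.25018331 179.83006988]
[0, 48, 20] [213.95187098 178.60933038]
[0, 48, 25] [209.6261872  177.38081726]
1.0 [140.88507756 137.98817107]
1.1 [137.58122295 144.14309467]
1.2 [134.85290741 150.58276895]
1.3 [132.72597909 157.24473671]
1.4 [131.22064202 164.06455862]
1.5 [130.35129445 170.97637448]
```

```bash
cat >> h.py <<'E'
def keep(k,a=0,up=0,yd=25):
    n=np.array([np.cos(np.radians(yd)),np.sin(np.radians(yd)),0])
    return cl(np.array([-30*np.sin(k),48+30*np.cos(k),29+up])+a*n),tool_cl(yd)
E
python3 -c "
from h import *
go(*keep(1.2,0,100))"
```

```text
xyz [91.9, 22.8, 77.1] rot [-0.003, -0.001, -0.432] deg 24.8
```

```bash
python3 -m handwheel '[{"xyz":[30,7,15],"delta_rot":[0,0,-0.15],"hand":0.4},{"xyz":[60,15,30],"delta_rot":[0,0,-0.3],"hand":0.4},{"xyz":[92,23,50],"delta_rot":[-0.003,-0.001,-0.432],"hand":0.4},{"xyz":[92,23,77],"delta_rot":[-0.003,-0.001,-0.432],"hand":0.4},{"xyz":[92,23,77],"delta_rot":[-0.003,-0.001,-0.432],"hand":0.4}]'
python3 -m handwheel '[{"xyz":[0,0,15],"delta_rot":[0,0,0],"hand":0.4},{"xyz":[0,0,30],"delta_rot":[0,0,0],"hand":0.4},{"xyz":[0,0,30],"delta_rot":[0,0,0],"hand":0.4},{"xyz":[0,0,30],"delta_rot":[0,0,0],"hand":0.4},{"xyz":[0,0,30],"delta_rot":[0,0,0],"hand":0.4}]'
python3 -c "
from h import *
go(*keep(1.2,0,0))"
```

```text
time_s: 21.22
position: [0.6139, -0.2003, 0.2048]
tcp_rot: [[0.912, 0.41, -0.012], [0.35, -0.792, -0.501], [-0.215, 0.453, -0.865]]
force: [-0.2, 0.6, 0.7]
opening: 0.304
grasp_force: 0.0
time_s: 21.85
position: [0.6154, -0.2151, 0.1811]
tcp_rot: [[0.912, 0.409, -0.006], [0.351, -0.79, -0.502], [-0.21, 0.456, -0.865]]
force: [0.2, -0.5, 0.9]
opening: 0.3
grasp_force: 0.0
xyz [-0.9, -5.4, 66.7] rot [0.002, 0.001, -0.004] deg 0.3
```

```bash
python3 -m handwheel '[{"xyz":[-1,-5,12],"delta_rot":[0,0,0],"hand":0.4},{"xyz":[-1,-5.3,24],"delta_rot":[0,0,0],"hand":0.4},{"xyz":[-1,-5.3,36],"delta_rot":[0,0,0],"hand":0.4},{"xyz":[-1,-5.3,42],"delta_rot":[0,0,0],"hand":0.4},{"xyz":[-1,-5.3,42],"delta_rot":[0,0,0],"hand":0.4}]'
python3 - <<'E'
from h import *
go(*keep(1.2,0,0))
import cv2
im=vision.capture("top")[:,:,::-1]; c=proj("top",cl([-10,50,30]))[0];x,y=c.astype(int)-[50,40];print(x,y)
cv2.imwrite("pics/k1.png",cv2.resize(im[y:y+80,x:x+100],None,fx=7,fy=7,interpolation=cv2.INTER_CUBIC))
E
```

```text
time_s: 22.48
position: [0.6114, -0.2328, 0.1412]
tcp_rot: [[0.912, 0.409, -0.009], [0.35, -0.791, -0.502], [-0.212, 0.455, -0.865]]
force: [-0.2, -0.1, -0.0]
opening: 0.297
grasp_force: 0.0
xyz [0.7, 0.5, 23.3] rot [0.001, 0.003, -0.004] deg 0.3
355 178
```

View pics/k1.png

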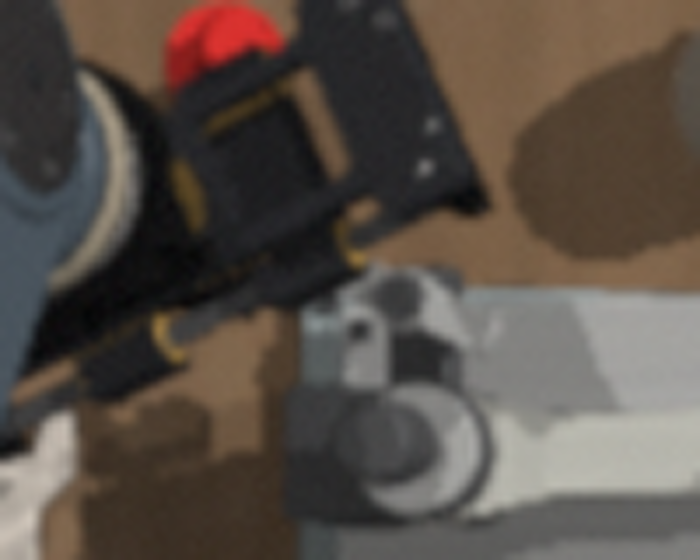

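The gripper covers the stud in this view; the seated pin is visible at crop (400,450). The red decoy at (225,45) is close to the gripper, so I'll check its clearance.

Run:
```python
from h import *
r=least_squares(lambda p:proj("top",[p[0],p[1],.1])[0]-[387,186],[.65,-.17]);print(r.x)
s=bot.read_state();print(s["tau"],s["joint_positions"])
for t in(keep(1.2),keep(0,10)):
    P,R=t
    for a in(-95,95):
        for b in(-37.5,37.5):print(np.round(P+R@(np.array([b,a,-62])/1e3),3))
go(*keep(1.2))
for k,a in((1.2,7),(.9,7.5),(.6,7.5),(.3,7.5),(0,7.5),(0,10)): go(*keep(k,a))
```

```text
[ 0.68159945 -0.22061626]
[-1.76476669e-01 -4.63831866e+01 -1.36707500e+01 -1.29862100e+00
  2.08739270e-01  2.86550744e-02] [-18.05399205  39.15518551  88.87142201 -39.11551468  49.49068625
  73.24873578]
[ 0.539 -0.152  0.14 ]
[ 0.607 -0.125  0.124]
[ 0.617 -0.302  0.226]
[ 0.686 -0.275  0.21 ]
[ 0.562 -0.184  0.158]
[ 0.63  -0.158  0.142]
[ 0.64  -0.334  0.244]
[ 0.709 -0.308  0.228]
xyz [0.5, 0.2, 23.8] rot [0.001, 0.002, -0.004] deg 0.3
xyz [0.5, 7.2, 23.8] rot [0.001, 0.002, -0.004] deg 0.3
xyz [5.7, 15.0, 23.8] rot [0.001, 0.002, -0.004] deg 0.3
xyz [8.5, 23.5, 23.8] rot [0.001, 0.002, -0.004] deg 0.3
xyz [8.7, 32.5, 23.8] rot [0.001, 0.002, -0.004] deg 0.3
xyz [6.2, 41.1, 23.8] rot [0.001, 0.002, -0.004] deg 0.3
xyz [6.2, 43.6, 23.9] rot [0.001, 0.002, -0.004] deg 0.3
```

```bash
python3 -m handwheel '[{"xyz":[0.5,0,6],"delta_rot":[0,0,0],"hand":0.4},{"xyz":[0.5,0,12],"delta_rot":[0,0,0],"hand":0.4},{"xyz":[0.5,0,18],"delta_rot":[0,0,0],"hand":0.4},{"xyz":[0.5,0,23],"delta_rot":[0,0,0],"hand":0.4},{"xyz":[0.5,0,23],"delta_rot":[0,0,0],"hand":0.4}]'
python3 - <<'E'
from h import *
go(*keep(1.2,0,0))
for k,a in((1.2,7.5),(1.05,7.5),(.9,7.5),(.75,7.5),(.6,7.5)): go(*keep(k,a))
E
```

```text
time_s: 23.15
position: [0.6117, -0.244, 0.1214]
tcp_rot: [[0.912, 0.41, -0.008], [0.351, -0.791, -0.502], [-0.212, 0.455, -0.865]]
force: [-0.3, 0.0, -0.0]
opening: 0.298
grasp_force: 0.0
xyz [0.1, 0.5, 0.6] rot [0.001, 0.003, -0.004] deg 0.3
xyz [0.1, 8.0, 0.6] rot [0.001, 0.003, -0.004] deg 0.3
xyz [3.0, 11.5, 0.6] rot [0.001, 0.003, -0.004] deg 0.3
xyz [5.3, 15.3, 0.6] rot [0.001, 0.003, -0.004] deg 0.3
xyz [7.1, 19.5, 0.6] rot [0.001, 0.003, -0.004] deg 0.3
xyz [8.1, 23.8, 0.6] rot [0.001, 0.003, -0.004] deg 0.3
```

No contact while descending, so the stud is between the fingers. Now I'll sweep the arc.

```bash
python3 -m handwheel '[{"xyz":[0.1,8,0],"delta_rot":[0,0,0],"hand":0.4},{"xyz":[3,11.5,0],"delta_rot":[0,0,0],"hand":0.4},{"xyz":[5.3,15.3,0],"delta_rot":[0,0,0],"hand":0.4},{"xyz":[7.1,19.5,0],"delta_rot":[0,0,0],"hand":0.4},{"xyz":[8.1,23.8,0],"delta_rot":[0,0,0],"hand":0.4}]'
python3 - <<'E'
from h import *
print(Rcl.T@bot.read_state()["force"])
for k,a in((.45,7.5),(.3,7.5),(.15,7.5),(0,7.5),(0,10)): go(*keep(k,a))
E
```

```text
time_s: 23.78
position: [0.6295, -0.2603, 0.1316]
tcp_rot: [[0.912, 0.41, -0.007], [0.351, -0.79, -0.503], [-0.211, 0.456, -0.864]]
force: [-0.3, 1.1, -0.9]
opening: 0.302
grasp_force: 0.9
[-1.3964224  -0.27245085 -0.23235461]
xyz [0.1, 3.4, 1.4] rot [0.003, 0.002, -0.004] deg 0.3
xyz [-0.1, 7.9, 1.4] rot [0.003, 0.002, -0.004] deg 0.3
xyz [-1.0, 12.3, 1.4] rot [0.003, 0.002, -0.004] deg 0.3
xyz [-2.6, 16.5, 1.4] rot [0.003, 0.002, -0.004] deg 0.3
xyz [-2.6, 19.0, 1.4] rot [0.003, 0.002, -0.004] deg 0.3
```

Pushing gently (1.4 N). I'll finish the arc slightly past and up to the stop.

```bash
python3 -m handwheel '[{"xyz":[0,3.4,0],"delta_rot":[0,0,0],"hand":0.4},{"xyz":[-0.1,7.9,0],"delta_rot":[0,0,0],"hand":0.4},{"xyz":[-1,12.3,0],"delta_rot":[0,0,0],"hand":0.4},{"xyz":[-2.6,16.5,0],"delta_rot":[0,0,0],"hand":0.4},{"xyz":[-2.6,16.5,0],"delta_rot":[0,0,0],"hand":0.4}]'
python3 - <<'E'
from h import *
print(Rcl.T@bot.read_state()["force"]);go(*keep(0,7.5))
E
python3 -m handwheel '[{"xyz":[-0.3,1,0],"delta_rot":[0,0,0],"hand":0.4},{"xyz":[-0.6,2,0],"delta_rot":[0,0,0],"hand":0.4},{"xyz":[-1,3,0],"delta_rot":[0,0,0],"hand":0.4},{"xyz":[-1,3,0],"delta_rot":[0,0,0],"hand":0.4},{"xyz":[-1,3,0],"delta_rot":[0,0,0],"hand":0.4}]'
python3 - <<'E'
from h import *
print(Rcl.T@bot.read_state()["force"]);go(*keep(0,7.5))
E
```

```text
time_s: 24.4
position: [0.6335, -0.2729, 0.1387]
tcp_rot: [[0.913, 0.409, -0.007], [0.351, -0.792, -0.5], [-0.21, 0.454, -0.866]]
force: [1.1, 4.4, -2.9]
opening: 0.299
grasp_force: 1.9
[-5.26655007  1.02727799 -0.25174052]
xyz [-0.3, 1.7, 1.2] rot [-0.0, 0.001, -0.005] deg 0.3
time_s: 25.02
position: [0.6335, -0.2732, 0.1388]
tcp_rot: [[0.912, 0.409, -0.007], [0.352, -0.793, -0.497], [-0.209, 0.451, -0.868]]
force: [1.8, 9.1, -3.7]
opening: 0.303
grasp_force: 4.3
[-9.79733604  1.64844753  1.34679339]
xyz [-0.2, 1.4, 1.1] rot [-0.004, -0.0, -0.004] deg 0.3
```

The push stopped hard with the stud about 1.4 mm from the computed closed position, which fits the stop. I'll back off, lift clear and look.

```bash
python3 -m handwheel '[{"xyz":[0.5,-4,0],"delta_rot":[0,0,0],"hand":0.3},{"xyz":[1,-8,0],"delta_rot":[0,0,0],"hand":0.2},{"xyz":[1,-8,-15],"delta_rot":[0,0,0],"hand":0.2},{"xyz":[1,-8,-40],"delta_rot":[0,0,0],"hand":0.2},{"xyz":[1,-8,-80],"delta_rot":[0,0,0],"hand":0.2}]'
python3 -m handwheel '[{"xyz":[-30,-10,-50],"delta_rot":[0,0,0],"hand":0.2},{"xyz":[-80,-20,-90],"delta_rot":[0,0,0],"hand":0.2},{"xyz":[-130,-30,-120],"delta_rot":[0,0,0],"hand":0.2},{"xyz":[-180,-30,-120],"delta_rot":[0,0,0],"hand":0.2},{"xyz":[-180,-30,-120],"delta_rot":[0,0,0],"hand":0.2}]'
python3 - <<'E'
from h import *
import cv2
im=vision.capture("top")[:,:,::-1]; c=proj("top",cl([20,20,10]))[0];x,y=c.astype(int)-[50,40];print(x,y)
a=cv2.resize(im[y:y+80,x:x+100],None,fx=5,fy=5,interpolation=cv2.INTER_CUBIC)
b=cv2.resize(im[215:305,155:215+85],None,fx=3,fy=400/90,interpolation=cv2.INTER_CUBIC)
cv2.imwrite("pics/end.png",np.hstack([a,b]))
print(bot.read_state()["position"])
for p in([0,78,41],[0,15,10],[0,48,15]):print(p,(proj("top",cl(p))[0]+.5-[x,y])*5-.5)
E
```

```text
time_s: 25.65
position: [0.6314, -0.2298, 0.207]
tcp_rot: [[0.912, 0.409, -0.009], [0.35, -0.791, -0.502], [-0.213, 0.455, -0.865]]
force: [0.4, 0.3, 0.5]
opening: 0.397
grasp_force: 0.0
time_s: 26.28
position: [0.4537, -0.209, 0.3369]
tcp_rot: [[0.914, 0.407, -0.006], [0.348, -0.791, -0.504], [-0.21, 0.458, -0.864]]
force: [0.8, 0.2, 0.2]
opening: 0.4
grasp_force: 0.0
371 192
[ 0.45562007 -0.20910155  0.33632104]
[0, 78, 41] [188.81840794  69.37826048]
[0, 15, 10] [213.1676839 216.9638207]
[0, 48, 15] [209.83671472 142.89429797]
```

View pics/end.png

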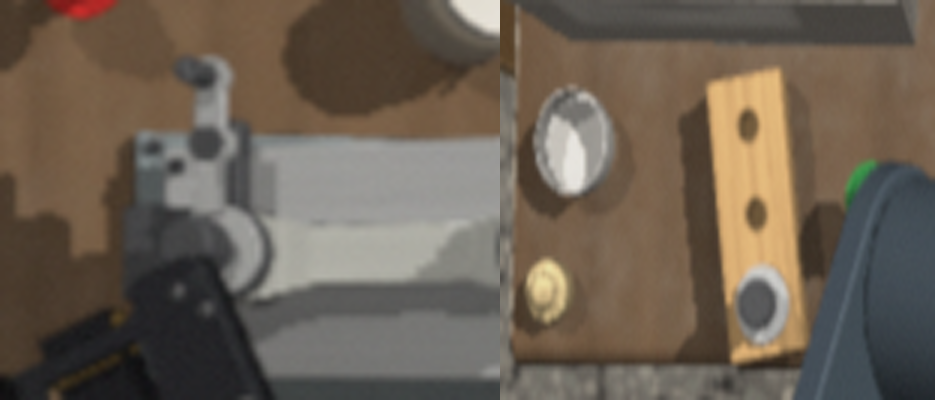

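The stud top is at crop (188,68), against a predicted (189,69) when fully closed, and the bar runs straight through its pivot over the flange. The short pin is still in its bore, and the tin and weight are untouched. Handing in.

```bash
python3 -c "
from rig import workorder
print(workorder.hand_in())"
```

```text
the job is handed in; nothing more can be done
None
```

I handed the job in at about 26 s: the coupon eye is in the fork, the long pin is pushed to a hard stop, the keeper is turned fully over its flange, and the short pin is still in its bore; the hand-in gave no verdict.

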